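# Dock the gas monitor for its bump test

### The arm

A 6-joint arm with a two-finger parallel gripper is mounted at the origin on the work surface. World frame = base frame: x ahead of the robot, y to its left, z up, the work surface at z = 0. Lengths are in mm, angles in rad, forces in N, time in s.
With the tool pointing down it reaches from about 350 to 775 mm from the base axis. Payload 7.3 kg.
Tool frame: the origin (TCP) lies at the very end of the fingers, on their centre line; the grasp point (between the pads) lies 19 mm behind it; z points along the fingers, y is the line along which they close (so a half turn about z gives the same grasp; the last joint's range is limited). The gripper opens to 92 mm and grips with 3 to 60 N. Pads are 19 mm wide; open, the fingers measure 130 mm over their backs; the gripper's body (75 mm by 190 mm) begins 47 mm behind the grasp point.
Start: joints at [1.026, 0.342, 1.524, -0, 1.275, -0.146], TCP at [203.852, 483.828, 226.741] pointing down, gripper open.
Joint ranges: [-2.53, 2.53], [-0.77, 2.02], [0.04, 2.7], [-1, 4.14], [0.28, 2.66], [-3.11, 3.11]. Speed limits (rad/s): [2.57, 2.57, 3.14, 3.14, 3.14, 3.14].

### API

Orientations are given as [roll, pitch, yaw] about the fixed x, y, z axes, in that order (R = Rz(yaw) Ry(pitch) Rx(roll)).
In Python, from plant import get_obs, optics, ticket, finder gives the robot as it stands.
- The arm moves only by the tool send_rows, never from a script. Its arguments are lists of equal length, an entry for each row: "offset": the shift along the tool's x, y, z scaled (see below), a list of three; "delta_rot": the turn, a rotation vector about the tool's x, y, z scaled (see below), a list of three. In form: {"offset": [[dx, dy, dz], ...], "delta_rot": [[rx, ry, rz], ...]}. A call has 1 to 8 rows; each row is the pose to reach, as a shift and turn from the pose commanded when the call began, along the tool's axes at that moment, turning the shorter way round; what a row does not reach only later rows make up. The controller multiplies each number of a shift by 120 mm and each number of a turn by 360 degrees. A row lasts 1/8 s, in which the tool goes at most 62.5 mm and 10.7 degrees, less where a joint would pass 70% of its speed; a pose out of reach is approached as far as the arm can. A call with a number of a shift or a turn outside -1 to 1 is refused whole. A call with a gripper value outside its range is refused whole. "grip" is the opening, from 0 (shut) to 1 (fully open), set as the call begins (left out, the last holds). The fingers move at their own pace and stop on an object; the grip force is fixed at half the most. Time passes only in rows, so rows that repeat a pose let the fingers close. It gives the time, the measured TCP pose, the force, the opening and the grip force at its end, in the units of the state.
- get_obs(): the state, without advancing time (a new reading comes with each control period).
- optics.capture(name): name is "side" or "top" or "wrist"; returns the picture (384x512x3 uint8, red, green, blue); there is no depth.
- optics.get_calibration(name): a dict with "fx", "fy", "cx", "cy" (pixels), "world_from_camera" (4x4, takes a point from camera to world coordinates). Camera axes: x right, y down, z forward; pixel columns grow to the right and rows downward; lengths in mm; the calibration is good to about 2 mm. The wrist camera is an equidistant fisheye: a pixel r from the principal point sees the ray r / f radians off the axis. A picture is of the moment at which its call begins: read the wrist's pose just before it. get_calibration takes no time and is no camera call; for the wrist camera it gives the pose at the moment of the call.
- ticket.close_job(): hands the job in; it is judged then, once.
Trained networks look in the newest picture that a camera, given by its name, has taken for a name from the list of things; names that differ only in an ending like _2 or _b are one class to them, and where a whole thing is asked for, a point or a joint stands for the part that bears it (a point fixed in the world has none). Each returns a list of dicts, best first, with "confidence" (0 to 1); they miss things now and then, are a little off and sometimes report something else, mostly with a low value. They report only what shows in the picture. A call takes as long as a camera call.
- finder.boxes_of(target, camera): "box" ([left, top, right, bottom] in pixels, round what is visible of it).
- finder.silhouettes(target, camera): "region" (384x512 bool, what is visible of it) and "box" ([left, top, right, bottom] in pixels, round what is visible of it).
- finder.pinpoint(target, camera): "uv" ([column, row] in pixels: a listed point, or the origin of a listed thing).
The state is a dict: "time": time; "joint_positions": joint angles; "dq": joint speeds; "tau": joint torques, N m; "tool_pos": TCP position; "tcp_rot": TCP orientation; "contact_force": force on the tool from outside, world axes, zero at the start; "moment": the same for the moment, N m; "grip_width": finger opening in mm; "finger_force": force on a finger pad.
Only numpy, scipy, OpenCV 4.12 (cv2) and the standard library are available. Lean on these libraries where they do the work, as an engineer would, in place of code of your own. Each camera call takes 0.05 s, during which the arm holds its last target. There are 200 camera calls.

### The job

Put the portable gas monitor into its docking station for the bump test: seat it face up and fully home in the shaped pocket of the sloping deck, sensor end uppermost, flat against the pocket floor, without forcing it, and let go. Then swing the station's hood all the way shut over it. Leave the other things on the bench where they are.

Things in the scene. Friction and masses are not known exactly. Their poses are not given: they have to be found in the camera images.
- monitor: Gas monitor: flat black rubber block, grey face with display, two keys, two round sensor openings; lies face up left or right of the station. 100 x 60 x 32 mm, about 0.22 kg. Origin: centre of underside; z out of the face, x to the sensor end. 60 mm wide from x = -50 to +26 mm (straight sides: grip there, about x = -12), then a sensor end 42 mm wide, 28 thick, to x = +50 mm.
- cradle: Sloping deck with the pocket. Origin: pocket floor, 80 mm above the bench; the monitor is home when its origin and axes coincide with these. z: deck normal, 30 degrees from vertical, leaning to the robot's side; x up the slope. Pocket 10 mm deep, 2 mm play all round: 64 mm wide from x = -52 to +28, 46 mm wide on to x = +52. Deck top z = +10, x = -85 to +85, y = -70 to +118 mm.
- dock: The whole docking station, fixed, dark grey and pale plastic. Origin on the bench under the pocket's origin, x horizontally away from the robot's side. Covers x = -88 to +141, y = -72 to +118 mm; deck top 46 mm above the bench in front, 131 at x = +69; behind that a housing 108 mm high. On the deck two hinge blocks 18 mm high (cradle x = +64 to +80, y = +-54 to +-66)..
- lid_hinge (a point): Middle of the hood's hinge axis, which runs along the cradle's y axis; at x = +72, y = 0, z = +22 mm in the cradle frame.
- lid_edge (a point): Point on the hood's outer face, on its middle line, 130 mm from the hinge (14 mm inside the free edge; a 50 mm wide lip adds 11 mm). The hood: shallow clear cover in a grey frame, 104 mm wide, 144 mm hinge to edge, 22 mm skirts inside. Push on the flat outer face: it faces away from the robot when open, up when shut, 18 mm outside the hinge axis. Axes: z out of that face, x to the hinge.
- lid (a joint): Angle of the hood, rad: 0 is shut (parallel to the deck, 4 mm clear above a seated monitor; a stop), 2.09 straight up, 2.25 the open stop. Starts open at 1.85 to 2.2. Stiff hinge, no latch: stays where it is left; about 2 N at 100 mm from the hinge moves it.
- calculator: Grey desk calculator lying flat, 120 x 72 x 14 mm, loose. Leave it. Origin: centre of its underside.
- wash_bottle: White bottle, 60 mm diameter, 165 mm high, standing loose behind the station. Leave it. Origin: centre of its underside.
- sample_jar: Jar with a black cap, 48 mm diameter, 65 mm high, loose. Leave it. Origin: centre of its underside.
- crucible_tray: Grey tray 160 x 115 x 22 mm with six white crucibles up to 33 mm high. Leave it. Origin: centre of its underside.
- mouse: Black computer mouse, 100 x 58 x 29 mm, loose. Leave it. Origin: centre of its underside.
- mug: White mug, 84 mm diameter, 85 mm high, loose. Leave it. Origin: centre of its underside.
- gas_cylinder: Small aluminium cylinder with a brass regulator, 70 mm diameter, 222 mm high, standing loose behind the station. Leave it. Origin: centre of its underside.

How it is judged:
By the outcome, as a careful person would: the job done as asked, in the order asked, and still so for the second after the job is handed in, with the robot touching nothing.
It also fails if it takes over 59 s, if anything falls off the work surface, if the arm or the gripper's body presses on something with over 40 N, if the wrist force passes 120 N, or if a joint passes its speed limit or range.

## Working session

There is one attempt and no reset: what is moved stays moved. The work goes in short steps, Python scripts to look and compute and a tool call to move; the robot and the scene stay as the last step left them, time stands still between calls to the robot, and variables do not carry over. Pictures are saved under pics/ and viewed, at most 10 in all, crops included, and the job is handed in when it is done.

Besides the shell and the picture viewer there is one more tool, called after "Call:" as a command line: name --argument value ..., lists and objects as JSON in quotes. send_rows: Moves the arm, as the interface text tells. Its arguments: {"type":"object","properties":{"offset":{"type":"array"},"delta_rot":{"type":"array"},"grip":{"type":"number"}},"required":["offset","delta_rot"]}

```bash
mkdir -p pics; ls; cat > h.py <<'E'
import numpy as np, cv2
from scipy.spatial.transform import Rotation as R
from plant import get_obs, optics, ticket, finder
def ray(cam,uv,C=None):
    C=C or optics.get_calibration(cam); T=np.array(C['world_from_camera'])
    x=(uv[0]-C['cx'])/C['fx']; y=(uv[1]-C['cy'])/C['fy']
    if cam=='wrist':
        r=np.hypot(x,y); d=np.array([x/r*np.sin(r),y/r*np.sin(r),np.cos(r)]) if r>1e-9 else np.array([0,0,1.])
    else: d=np.array([x,y,1.])
    d=T[:3,:3]@d; return T[:3,3],d/np.linalg.norm(d)
def atz(cam,uv,z):
    o,d=ray(cam,uv); return o+d*(z-o[2])/d[2]
def proj(cam,p):
    C=optics.get_calibration(cam); T=np.linalg.inv(np.array(C['world_from_camera'])); p=np.atleast_2d(p)@T[:3,:3].T+T[:3,3]
    if cam=='wrist':
        r=np.hypot(p[:,0],p[:,1]); th=np.arctan2(r,p[:,2]); s=th/np.maximum(r,1e-9); return np.c_[C['cx']+C['fx']*p[:,0]*s,C['cy']+C['fy']*p[:,1]*s]
    return np.c_[C['cx']+C['fx']*p[:,0]/p[:,2],C['cy']+C['fy']*p[:,1]/p[:,2]]
def tri(r1,r2):
    (a,d),(b,e)=r1,r2; A=np.c_[d,-e]; s=np.linalg.lstsq(A,b-a,rcond=None)[0]
    p,q=a+s[0]*d,b+s[1]*e; return (p+q)/2,np.linalg.norm(p-q)
def save(cam,n):
    im=optics.capture(cam); cv2.imwrite('pics/'+n,im[:,:,::-1]); return im
def toolcmd(pos,Rm,pos0=None,R0=None):
    s=get_obs(); R0=R.from_euler('xyz',s['tcp_rot']) if R0 is None else R0; pos0=np.array(s['tool_pos']) if pos0 is None else pos0
    return R0.inv().apply(np.array(pos)-pos0)/120,(R0.inv()*Rm).as_rotvec()/(2*np.pi)
E
python3 - <<'E'
from h import *
ims=[save(c,c+'1.png') for c in ('top','side')]
for c in ('top','side'):
    print(c,{k:np.round(v,2).tolist() for k,v in optics.get_calibration(c).items()})
    for t in ('monitor','cradle','dock','lid_hinge','lid_edge'):
        print(t,[(np.round(d['uv']).tolist(),round(d['confidence'],2)) for d in finder.pinpoint(t,c)][:2])
    print([(np.round(d['box']).tolist(),round(d['confidence'],2)) for d in finder.boxes_of('monitor',c)][:2])
cv2.imwrite('pics/both.png',cv2.resize(np.vstack(ims),(800,1200))[:, :, ::-1])
s=get_obs();print(s)
E
```

```text
pics
top {'fx': 388.51, 'fy': 388.51, 'cx': 257.72, 'cy': 195.39, 'world_from_camera': [[0.03, -1.0, 0.06, 497.23], [-1.0, -0.03, 0.01, -76.06], [-0.01, -0.06, -1.0, 1356.89], [0.0, 0.0, 0.0, 1.0]]}
monitor [([158.0, 211.0], 0.67)]
cradle [([246.0, 228.0], 0.92)]
dock [([244.0, 224.0], 0.98), ([180.0, 150.0], 0.55)]
lid_hinge [([240.0, 206.0], 0.69)]
lid_edge [([242.0, 200.0], 0.94)]
[([146.0, 197.0, 171.0, 230.0], 0.64), ([303.0, 212.0, 335.0, 254.0], 0.35)]
side {'fx': 436.48, 'fy': 436.48, 'cx': 263.45, 'cy': 187.21, 'world_from_camera': [[0.98, -0.14, 0.14, 423.35], [-0.19, -0.77, 0.61, -746.27], [0.02, -0.63, -0.78, 990.7], [0.0, 0.0, 0.0, 1.0]]}
monitor [([223.0, 135.0], 0.64)]
cradle [([224.0, 194.0], 0.62)]
dock [([229.0, 207.0], 0.86)]
lid_hinge [([242.0, 173.0], 0.82)]
lid_edge [([247.0, 141.0], 0.71)]
[([204.0, 120.0, 231.0, 143.0], 0.85), ([188.0, 121.0, 263.0, 230.0], 0.16)]
{'time': 0.7, 'joint_positions': array([ 1.02601612e+00,  3.41969222e-01,  1.52412957e+00,  1.57600744e-05,
        1.27539013e+00, -1.46031448e-01]), 'dq': array([3.09531726e-05, 1.44637542e-03, 6.83586907e-04, 6.77555918e-04,
       6.32322405e-04, 3.00502878e-03]), 'tau': array([-2.69321954e-04, -4.31010532e+01, -2.44454169e+01,  7.18491641e-02,
        4.80946619e-02, -3.95417305e-05]), 'tool_pos': array([203.83426459, 483.82416774, 226.74615549]), 'tcp_rot': array([3.14148783e+00, 1.76919694e-07, 2.74283931e+00]), 'contact_force': array([0.51103185, 0.14048523, 0.12990984]), 'moment': array([-0.02898309, -0.00804531, -0.00582687]), 'finger_force': 0.0, 'grip_width': 91.85597914048951}
```

View pics/top1.png

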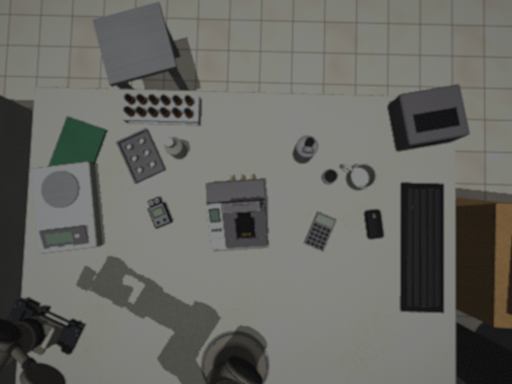

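View pics/side1.png

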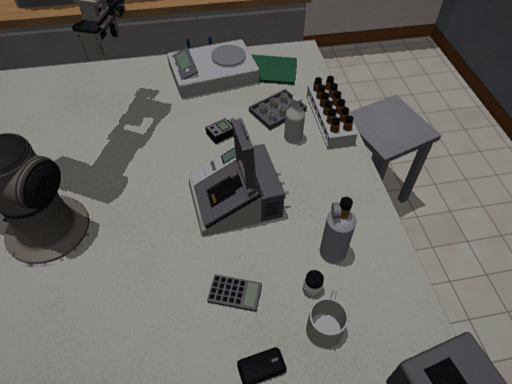

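The top view shows the monitor at about (158,212), left of the dock. The dock is at (240,215) with the hood up, and its pocket is at about (246,228). The side view agrees: monitor (220,130), pocket (228,195), hood edge (245,130).

```bash
python3 - <<'E'
from h import *
U={'monitor':((158,211),(223,135)),'cradle':((246,228),(224,194)),'dock':((244,224),(229,207)),'hinge':((240,206),(242,173)),'edge':((242,200),(247,141))}
for k,(a,b) in U.items():
    p,e=tri(ray('top',a),ray('side',b)); print(k,p.round(),round(e,1))
print('mon z15',atz('top',(158,213),15).round(), atz('side',(219,130),15).round())
print('wrist',{k:np.round(v,2).tolist() for k,v in optics.get_calibration('wrist').items()})
for c in('top','side'):
    im=optics.capture(c)
    for t in('monitor','dock'):
        for d in finder.silhouettes(t,c)[:1]:
            m=d['region'].astype(np.uint8); print(c,t,d['confidence'],m.sum(),cv2.minAreaRect(cv2.findNonZero(m)))
    x,y=(110,165) if c=='top' else (160,100)
    cv2.imwrite(f'pics/{c}z.png',cv2.convertScaleAbs(cv2.resize(im[y:y+95,x:x+170],None,fx=4.7,fy=4.7,interpolation=3)[:,:,::-1],alpha=1.6))
# move above monitor: TCP position keeping tool down
p=atz('top',(158,212),32)
print(p)
E
```

```text
monitor [513. 291. -19.] 1.0
cradle [470. -27.  76.] 11.2
dock [482. -17.   1.] 11.1
hinge [532.  -7. 126.] 6.1
edge [545. -19. 253.] 6.9
mon z15 [506. 282.  15.] [500. 281.  15.]
wrist {'fx': 297.32, 'fy': 297.32, 'cx': 253.62, 'cy': 195.77, 'world_from_camera': [[0.39, 0.89, 0.25, 135.35], [0.92, -0.37, -0.11, 512.68], [0.0, 0.28, -0.96, 384.9], [0.0, 0.0, 0.0, 1.0]]}
top monitor 0.87 549 ((158.34481811523438, 211.862060546875), (30.082645416259766, 19.683704376220703), 68.19859313964844)
top dock 0.41 575 ((158.12069702148438, 211.5517120361328), (30.45403480529785, 20.6121826171875), 68.19859313964844)
side monitor 0.89 496 ((220.48631286621094, 130.86985778808594), (20.19358253479004, 28.966203689575195), 65.55604553222656)
side dock 0.77 6780 ((233.0294189453125, 174.61764526367188), (105.9880599975586, 91.92100524902344), 75.96376037597656)
[509.35063183 277.48215538  32.        ]
```

View pics/topz.png

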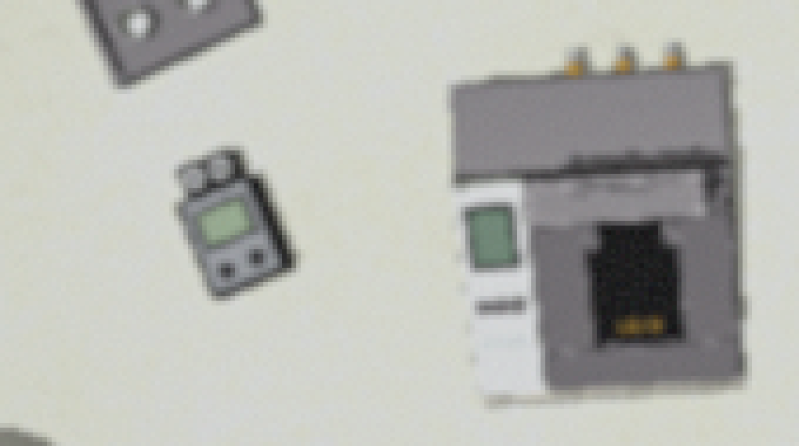

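The zoomed top view shows the monitor's sensor end pointing up and slightly left, a yaw of about +20°. The dock's yaw is about +4°. Next I'll move the wrist camera over the monitor.

```bash
python3 - <<'E'
from h import *
for p,y in (((500,280,230),200),((420,-10,330),184)):
    print([np.round(v,4).tolist() for v in toolcmd(p,R.from_euler('xyz',[180,0,y],degrees=True))])
E
```

```text
[[-2.9337, -0.607, -0.0272], [0.0, 0.0, -0.119]]
[[-3.2579, -3.0928, -0.8609], [0.0, 0.0, -0.0746]]
```

Call:
send_rows --offset '[[-0.5, -0.1, 0], [-1, -0.2, 0]]' --delta_rot '[[0, 0, 0], [0, 0, 0]]'

```text
time: 1.25
tool_pos: [305.8, 414.7, 226.8]
tcp_rot: [3.141, 0.0, 2.745]
contact_force: [1.0, 0.2, 0.2]
grip_width: 91.4
finger_force: 0.0
```

Call:
send_rows --offset '[[-0.5, -0.1, 0], [-1, -0.2, 0]]' --delta_rot '[[0, 0, 0], [0, 0, 0]]'

```text
time: 1.5
tool_pos: [407.8, 345.2, 226.9]
tcp_rot: [3.141, 0.0, 2.743]
contact_force: [-0.1, 0.7, 0.8]
grip_width: 91.9
finger_force: 0.0
```

Call:
send_rows --offset '[[-0.4, -0.1, -0.02], [-0.8, -0.17, -0.03], [-0.93, -0.2, -0.03], [-0.93, -0.2, -0.03], [-0.93, -0.2, -0.03]]' --delta_rot '[[0, 0, -0.03], [0, 0, -0.06], [0, 0, -0.09], [0, 0, -0.119], [0, 0, -0.119]]'

```text
time: 2.12
tool_pos: [500.0, 280.7, 230.2]
tcp_rot: [3.141, -0.0, -2.795]
contact_force: [0.0, 0.3, 0.2]
grip_width: 91.7
finger_force: 0.0
```

```bash
python3 - <<'E'
from h import *
s=get_obs(); print(s['time'],s['tool_pos'],s['tcp_rot'],s['joint_positions'])
im=save('wrist','w1.png')
np.save('w1T.npy',np.array(optics.get_calibration('wrist')['world_from_camera']))
for t in('monitor','cradle','dock','lid_edge'):
    print(t,[(np.round(d['uv']).tolist(),round(d['confidence'],2)) for d in finder.pinpoint(t,'wrist')][:2])
d=finder.silhouettes('monitor','wrist')[0]; m=d['region'].astype(np.uint8); print(d['confidence'],cv2.minAreaRect(cv2.findNonZero(m)))
np.save('w1m.npy',m)
v=cv2.convertScaleAbs(im[:,:,::-1],alpha=1.4); v=cv2.resize(v,(800,600),interpolation=3)
cs,_=cv2.findContours(m,0,1); cv2.drawContours(v,[(c*1.5625).astype(int) for c in cs],-1,(0,0,255),1)
cv2.imwrite('pics/w1v.png',v)
E
```

```text
2.125 [500.04679644 280.72581383 230.18074681] [ 3.14144820e+00 -2.27595885e-04 -2.79495237e+00] [ 3.77843782e-01  4.29038053e-01  1.38052940e+00  1.55895053e-04
  1.33224818e+00 -1.53962967e+00]
monitor [([250.0, 173.0], 0.94)]
cradle [([32.0, 89.0], 0.86)]
dock [([64.0, 97.0], 0.9)]
lid_edge []
0.77 ((248.6980438232422, 180.48020935058594), (78.3094253540039, 49.05533981323242), 84.2894058227539)
```

View pics/w1v.png

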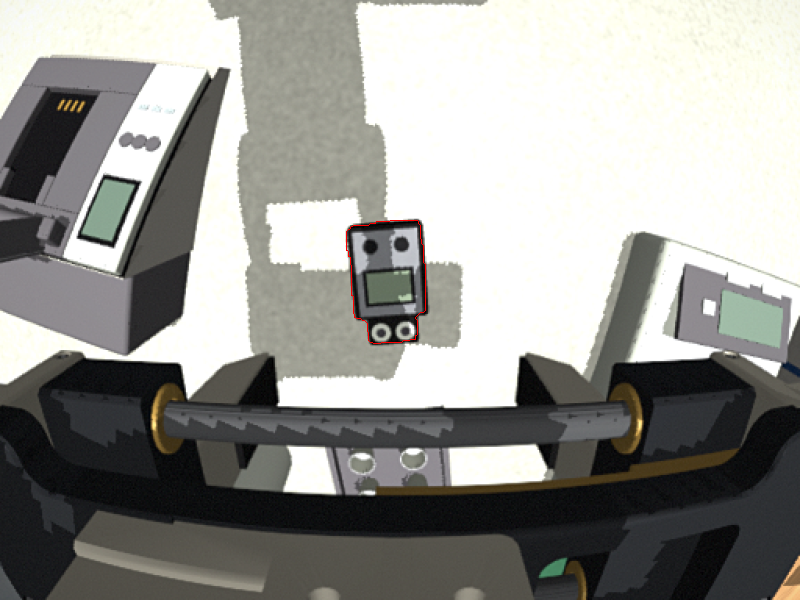

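The wrist view shows the monitor upright in the image at (250,180), with the silhouette tight around it and the sensors at the bottom (away from the robot). I'll fit its pose to the silhouette.

```bash
cat >> h.py <<'E'
MON=np.array([[-50,-30],[26,-30],[26,-21],[50,-21],[50,21],[26,21],[26,30],[-50,30.]])
def projT(cam,p,T):
    C=optics.get_calibration(cam); Ti=np.linalg.inv(T); p=p@Ti[:3,:3].T+Ti[:3,3]
    r=np.hypot(p[:,0],p[:,1]); s=np.arctan2(r,p[:,2])/np.maximum(r,1e-9); return np.c_[C['cx']+C['fx']*p[:,0]*s,C['cy']+C['fy']*p[:,1]*s]
def fitmon(m,T,x0):
    from scipy.optimize import minimize
    k=4; M=cv2.resize(m,None,fx=k,fy=k,interpolation=cv2.INTER_LINEAR)>0
    def sil(v):
        c,s=np.cos(v[2]),np.sin(v[2]); im=np.zeros(M.shape,np.uint8)
        def blk(x0,x1,w,h):
            P=np.array([[x,y,z] for x in(x0,x1) for y in(-w,w) for z in(0,h)],float); P=P@np.array([[c,s,0],[-s,c,0],[0,0,1]])+[v[0],v[1],0]
            q=(projT('wrist',P,T)+.5)*k; cv2.fillConvexPoly(im,cv2.convexHull(q.round().astype(np.int32)),1)
        blk(-50,26,30,32); blk(26,50,21,28); return im>0
    f=lambda v:1-(sil(v)&M).sum()/(sil(v)|M).sum()
    best=min((minimize(f,x0,method='Nelder-Mead',options=dict(initial_simplex=np.array([x0]+[np.array(x0)+d for d in ([s*8,0,0],[0,s*8,0],[0,0,.1*s])]),xatol=.05,fatol=1e-5)) for s in(1,-1)),key=lambda r:r.fun)
    return best.x,1-best.fun
E
python3 - <<'E'
from h import *
T=np.load('w1T.npy'); v,iou=fitmon(np.load('w1m.npy'),T,[503,281,.38]); print(v,np.degrees(v[2]),iou)
yaw=v[2]; c,s=np.cos(yaw),np.sin(yaw)
g=v[:2]+np.array([c,s])*-12; print('grasp',g)
Rm=R.from_euler('xyz',[np.pi,0,yaw+np.pi])
for z in (60,13): print([np.round(a,4).tolist() for a in toolcmd([*g,z],Rm)])
E
```

```text
[5.13299456e+02 2.79355889e+02 4.31678149e-01] 24.733336064956454 0.9413675742574258
grasp [502.40027728 274.33514137]
[[-0.0016, -0.0616, 1.4203], [0.0, 0.0, -0.0133]]
[[-0.0015, -0.0616, 1.812], [0.0, 0.0, -0.0133]]
```

Call:
send_rows --offset '[[0, -0.03, 0.4], [0, -0.06, 0.8], [0, -0.06, 1.0], [0, -0.06, 1.0], [0, -0.06, 1.0]]' --delta_rot '[[0, 0, -0.013], [0, 0, -0.013], [0, 0, -0.013], [0, 0, -0.013], [0, 0, -0.013]]'

```text
time: 3.05
tool_pos: [503.1, 274.6, 111.6]
tcp_rot: [-3.141, 0.002, -2.711]
contact_force: [-0.3, -0.1, 0.7]
grip_width: 91.7
finger_force: 0.0
```

```bash
python3 - <<'E'
from h import *
T=np.array(optics.get_calibration('wrist')['world_from_camera'])
im=save('wrist','w2.png')
d=finder.silhouettes('monitor','wrist')[0]; m=d['region'].astype(np.uint8); print(d['confidence'],d['box'])
v,iou=fitmon(m,T,[511,279,.42]); print(v,np.degrees(v[2]),iou)
yaw=v[2]; c,s=np.cos(yaw),np.sin(yaw)
g=v[:2]+np.array([c,s])*-12; print('grasp',g)
Rm=R.from_euler('xyz',[np.pi,0,yaw+np.pi])
for z in (60,13): print([np.round(a,4).tolist() for a in toolcmd([*g,z],Rm)])
w=im.copy()
cs,_=cv2.findContours(m,0,1); w=cv2.convertScaleAbs(w[:,:,::-1],alpha=1.4); cv2.drawContours(w,cs,-1,(0,0,255),1)
P=np.array([[x,y,32] for x,y in MON if x<27]+[[x,y,28] for x,y in MON if x>25])@np.array([[c,s,0],[-s,c,0],[0,0,1]])+[*v[:2],0]
for q in projT('wrist',P,T): cv2.circle(w,tuple(q.round().astype(int).tolist()),1,(0,255,0),-1)
cv2.imwrite('pics/w2v.png',cv2.resize(w[90:310,130:400],(800,600)))
E
```

```text
0.7 [214.8, 151.8, 292.2, 262.3]
[5.14053134e+02 2.79391596e+02 4.25800860e-01] 24.396592215397813 0.951832722425858
grasp [503.12463532 274.43499241]
[[0.0029, -0.0011, 0.433], [-0.0, 0.0005, 0.0008]]
[[0.0041, -0.0011, 0.8247], [-0.0, 0.0005, 0.0008]]
```

View pics/w2v.png

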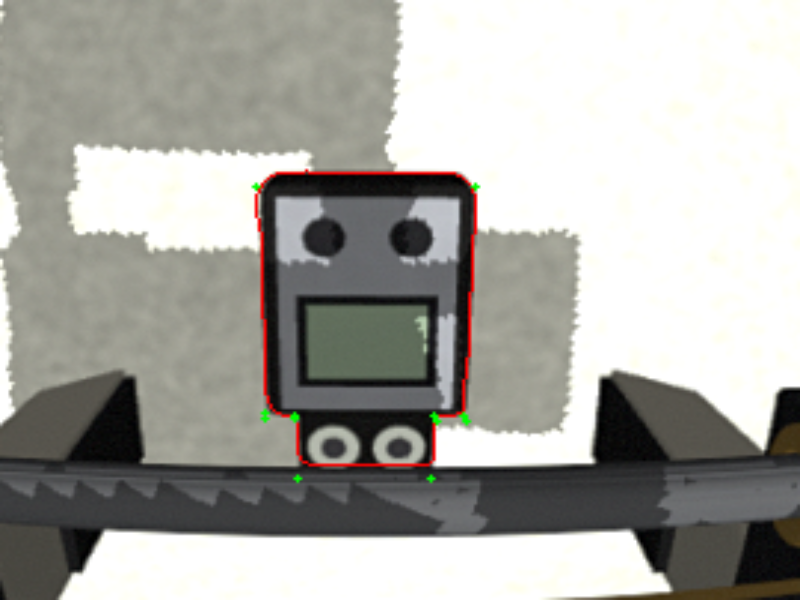

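The close view shows the monitor between the fingers, with its corners at (257,187) and (470,412) in the crop. The fit is consistent to about 1–2 mm, so I'll descend and grip.

Call:
send_rows --offset '[[0, 0, 0.3], [0, 0, 0.55], [0, 0, 0.7], [0, 0, 0.8], [0, 0, 0.82], [0, 0, 0.82]]' --delta_rot '[[0, 0, 0.001], [0, 0, 0.001], [0, 0, 0.001], [0, 0, 0.001], [0, 0, 0.001], [0, 0, 0.001]]'

```text
time: 3.9
tool_pos: [502.9, 274.4, 12.7]
tcp_rot: [-3.142, 0.001, -2.717]
contact_force: [-0.4, -0.3, 0.9]
grip_width: 92.1
finger_force: 0.0
```

Call:
send_rows --offset '[[0, 0, 0], [0, 0, 0], [0, 0, 0], [0, 0, 0], [0, 0, 0], [0, 0, 0]]' --delta_rot '[[0, 0, 0], [0, 0, 0], [0, 0, 0], [0, 0, 0], [0, 0, 0], [0, 0, 0]]' --grip 0.5

```text
time: 4.65
tool_pos: [502.4, 274.2, 12.1]
tcp_rot: [3.142, 0.0, -2.717]
contact_force: [-0.8, -0.6, 2.3]
grip_width: 59.6
finger_force: 30.0
```

Call:
send_rows --offset '[[0, 0, -0.3], [0, 0, -0.7], [0, 0, -1], [0, 0, -1]]' --delta_rot '[[0, 0, 0], [0, 0, 0], [0, 0, 0], [0, 0, 0]]'

```text
time: 5.15
tool_pos: [503.8, 274.8, 134.3]
tcp_rot: [-3.141, 0.006, -2.717]
contact_force: [0.1, 0.2, -2.7]
grip_width: 59.9
finger_force: 30.0
```

```bash
python3 - <<'E'
from h import *
print(get_obs()['tool_pos'],[np.round(v,4).tolist() for v in toolcmd((440,150,250),R.from_euler('xyz',[180,0,184],degrees=True))])
E
```

```text
[503.76615003 274.76985587 134.28822335] [[0.907, -0.729, -0.9691], [0.0001, 0.0009, 0.0564]]
```

Call:
send_rows --offset '[[0.2, -0.15, -0.25], [0.45, -0.35, -0.5], [0.7, -0.55, -0.75], [0.9, -0.73, -0.97], [0.9, -0.73, -0.97], [0.9, -0.73, -0.97]]' --delta_rot '[[0, 0, 0.015], [0, 0, 0.03], [0, 0, 0.045], [0, 0, 0.056], [0, 0, 0.056], [0, 0, 0.056]]'

```text
time: 5.9
tool_pos: [439.6, 150.1, 246.6]
tcp_rot: [3.141, -0.003, -3.069]
contact_force: [0.0, 0.2, -2.9]
grip_width: 60.0
finger_force: 30.0
```

```bash
python3 - <<'E'
from h import *
T=np.array(optics.get_calibration('wrist')['world_from_camera']); np.save('w3T.npy',T); s=get_obs()
print(s['tool_pos'],s['tcp_rot'])
im=save('wrist','w3.png')
for t in('cradle','dock','lid_hinge','lid_edge','monitor'):
    print(t,[(np.round(d['uv'],1).tolist(),round(d['confidence'],2)) for d in finder.pinpoint(t,'wrist')][:2])
cv2.imwrite('pics/w3v.png',cv2.resize(cv2.convertScaleAbs(im[:,:,::-1],alpha=1.4),(800,600),interpolation=3))
E
```

```text
[439.55565388 150.05417949 246.60412564] [ 3.14140299e+00 -2.65972468e-03 -3.06883954e+00]
cradle [([113.8, 203.8], 0.55)]
dock [([112.6, 203.4], 0.6)]
lid_hinge []
lid_edge []
monitor [([254.4, 251.6], 0.81)]
```

View pics/w3v.png

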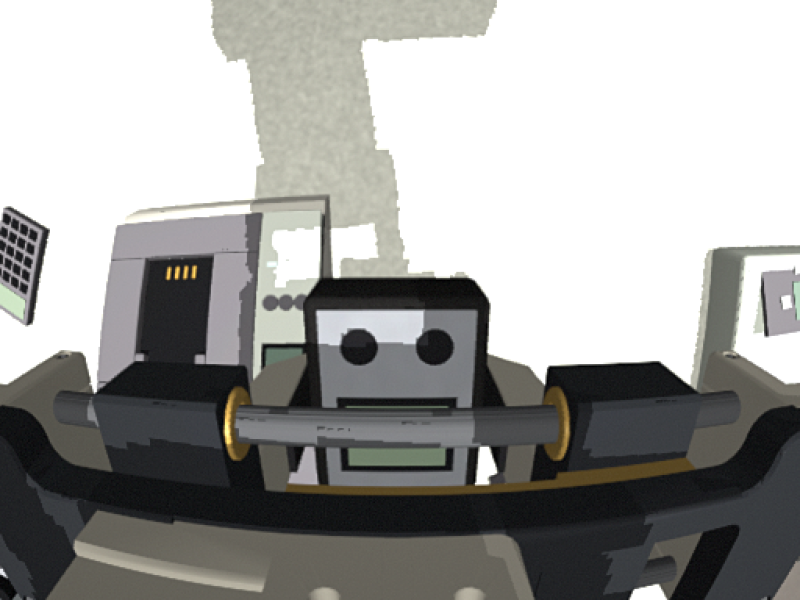

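The monitor is held square, its rear edge at about row 280 of the view. The pocket is partly visible at about (140–213, 258–355). I'll move forward and up to see the whole deck.

Call:
send_rows --offset '[[-0.25, 0.08, -0.12], [-0.5, 0.17, -0.25], [-0.77, 0.28, -0.37], [-0.77, 0.28, -0.37], [-0.77, 0.28, -0.37]]' --delta_rot '[[0, 0, 0], [0, 0, 0], [0, 0, 0], [0, 0, 0], [0, 0, 0]]'

```text
time: 6.82
tool_pos: [528.9, 190.1, 291.7]
tcp_rot: [-3.141, -0.002, -3.069]
contact_force: [-0.0, 0.7, -2.4]
grip_width: 59.4
finger_force: 30.0
```

```bash
python3 - <<'E'
from h import *
T=np.array(optics.get_calibration('wrist')['world_from_camera']); np.save('w4T.npy',T); s=get_obs()
print(s['tool_pos'],s['tcp_rot'])
im=save('wrist','w4.png')
for t in('cradle','dock','lid_hinge','lid_edge','monitor'):
    print(t,[(np.round(d['uv'],1).tolist(),round(d['confidence'],2)) for d in finder.pinpoint(t,'wrist')][:2])
d=finder.silhouettes('monitor','wrist')[0];m=d['region'].astype(np.uint8);np.save('w4m.npy',m)
print('box',d['box'])
Rt=R.from_euler('xyz',s['tcp_rot']);
loc=lambda x,y,z:np.array([-(x+12),y,13-z])  # monitor frame -> tool frame (tool x=-mon x, y same, z flip)
for p in((-50,-30,0),(-50,30,0),(-50,-30,32),(-50,30,32),(26,30,32),(26,-30,32)):
    print(p,projT('wrist',(Rt.apply(loc(*p))+s['tool_pos'])[None],T).round(1))
c=cv2.convertScaleAbs(im[60:300,30:350,::-1],alpha=1.6)
cv2.imwrite('pics/w4v.png',cv2.resize(c,(800,600),interpolation=3))
E
```

```text
[528.93954757 190.05891513 291.7454555 ] [-3.14127307e+00 -2.17878786e-03 -3.06866157e+00]
cradle [([100.8, 128.9], 0.87)]
dock [([124.1, 128.9], 0.59)]
lid_hinge [([82.7, 174.9], 0.65)]
lid_edge [([13.8, 219.4], 0.88)]
monitor [([251.7, 248.6], 0.66)]
box [191.9, 173.1, 316.2, 312.2]
(-50, -30, 0) [[202.8 175.2]]
(-50, 30, 0) [[303.8 175.2]]
(-50, -30, 32) [[192.1 188.9]]
(-50, 30, 32) [[314.4 188.8]]
(26, 30, 32) [[304.1 313.7]]
(26, -30, 32) [[202.5 313.7]]
```

View pics/w4v.png

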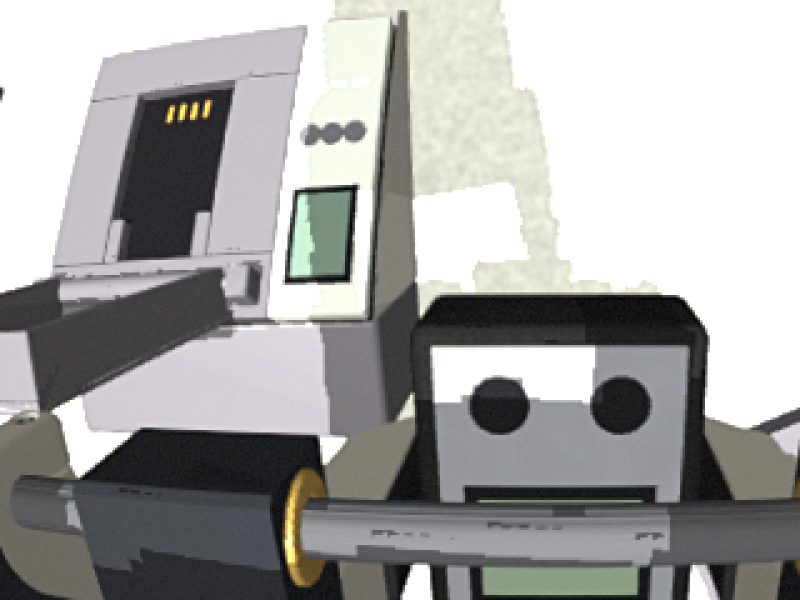

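My y sign was reversed, so the tool sits at y=190, but the whole pocket is visible: front corners at crop (140,97) and (234,88), hood at (100,330). I'll fit the dock pose from these.

```bash
cat >> h.py <<'E'
c30,s30=np.cos(np.pi/6),np.sin(np.pi/6)
def cr2w(v,P):
    P=np.atleast_2d(P).astype(float); c,s=np.cos(v[2]),np.sin(v[2])
    q=np.c_[P[:,0]*c30-P[:,2]*s30,P[:,1],P[:,0]*s30+P[:,2]*c30+80]
    return q@np.array([[c,s,0],[-s,c,0],[0,0,1]])+[v[0],v[1],0]
POC=np.array([[-52,-32,10],[-52,32,10],[28,32,10],[28,23,10],[52,23,10],[52,-23,10],[28,-23,10],[28,-32,10]],float)
E
python3 - <<'E'
from h import *
from scipy.optimize import least_squares
T3,T4=np.load('w3T.npy'),np.load('w4T.npy')
A,B=[-52,-32,10],[-52,32,10]
obs=[(T4,A,(140*.4+30,97*.4+60)),(T4,B,(234*.4+30,88*.4+60)),(T3,A,(145*.64,262*.64)),(T3,B,(213*.64,258*.64)),(T4,[0,0,0],(100.8,128.9)),(T4,[72,0,22],(82.7,174.9))]
f=lambda v:np.concatenate([projT('wrist',cr2w(v,p),T)[0]-u for T,p,u in obs])
r=least_squares(f,[470,-25,.07],loss='soft_l1'); v=r.x; print(v,np.degrees(v[2]),f(v).reshape(-1,2).round(1).tolist())
np.save('dock.npy',v)
im=cv2.imread('pics/w4.png'); x,y=40,65; k=6
w=cv2.resize(cv2.convertScaleAbs(im[y:y+120,x:x+130],alpha=1.3),None,fx=k,fy=k,interpolation=cv2.INTER_CUBIC)
def dr(P,col):
    q=((projT('wrist',cr2w(v,P),T4)+.5-[x,y])*k).round().astype(np.int32); cv2.polylines(w,[q],True,col,1)
dr(POC,(0,0,255)); dr(POC-[0,0,10],(255,0,0)); dr([[-85,-70,10],[-85,118,10],[85,118,10],[85,-70,10]],(0,160,0))
for s in(-1,1): dr([[64,s*54,28],[64,s*66,28],[80,s*66,28],[80,s*54,28]],(0,160,0))
cv2.imwrite('pics/fit.png',w[:600]); print(w.shape)
E
```

```text
[ 4.85864949e+02 -2.19132348e+01  8.11659991e-02] 4.650469186387717 [[-0.7, 0.0], [0.3, -1.5], [0.2, -1.1], [0.4, -0.5], [-1.0, 3.4], [0.2, 3.1]]
(720, 780, 3)
```

View pics/fit.png

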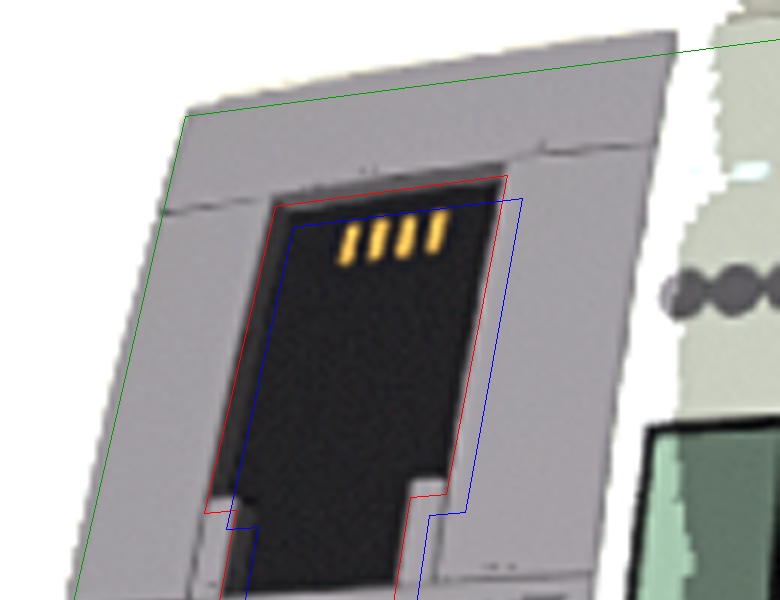

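The overlay is sharp. The real pocket corners are (272,195), (503,163), (447,478) and (205,497), and the shoulders' inner corners are (412,480) and (236,499). I'll refit on these corners.

```bash
python3 - <<'E'
from h import *
from scipy.optimize import least_squares
T4=np.load('w4T.npy')
P=[[-52,-32,10],[-52,32,10],[28,32,10],[28,-32,10],[-85,-70,10],[28,23,10],[28,-23,10]]
U=np.array([(272,195),(503,163),(447,478),(205,497),(187,109),(412,480),(236,499)])/6-.5+[40,65]
f=lambda v:(projT('wrist',cr2w(v[:3],P)+[0,0,v[3] if len(v)>3 else 0],T4)-U).ravel()
for x0 in([485,-22,.08],[485,-22,.08,0]):
    r=least_squares(f,x0); v=r.x; print(v.round(3),np.degrees(v[2]).round(2),f(v).reshape(-1,2).round(1).tolist())
    if len(x0)==3: np.save('dock.npy',v)
v=np.load('dock.npy')
s=get_obs(); print(s['tool_pos'],s['tcp_rot'])
# hood: edge angle from lid_edge uv
C=optics.get_calibration('wrist')
for th in np.arange(1.8,2.26,.05):
    # face point 130 from hinge along dir, 18 outside
    d=np.array([-np.cos(th),0,np.sin(th)]); n=np.array([np.sin(th),0,np.cos(th)])
    print(round(th,2),projT('wrist',cr2w(v,[72,0,22]+130*d+18*n),T4).round(1),end=' ')
Rm=R.from_euler('z',v[2])*R.from_euler('y',-np.pi/6)*R.from_euler('xyz',[np.pi,0,np.pi])
for h in(100,40,0):
    p=cr2w(v,[-10.75,0,13+h])[0]; print(h,p.round(1),[a.round(4).tolist() for a in toolcmd(p,Rm)])
E
```

```text
[ 4.82779e+02 -2.18450e+01  9.20000e-02] 5.27 [[0.3, 0.0], [0.4, -0.4], [-0.0, 0.0], [-0.0, 0.6], [-0.6, -0.2], [-0.3, 0.2], [0.1, -0.3]]
[ 4.82928e+02 -2.32020e+01  9.10000e-02 -2.35200e+00] 5.19 [[0.4, 0.2], [0.3, -0.1], [-0.2, -0.1], [0.1, 0.4], [-0.4, -0.0], [-0.4, 0.1], [0.2, -0.5]]
[529.43527605 189.91045932 292.87938923] [ 3.14149836e+00  1.74901805e-04 -3.06929023e+00]
1.8 [[  7.1 185.1]] 1.85 [[  7.9 192.9]] 1.9 [[  8.9 200.5]] 1.95 [[ 10.3 207.9]] 2.0 [[ 12.1 215.2]] 2.05 [[ 14.1 222.2]] 2.1 [[ 16.4 228.9]] 2.15 [[ 18.9 235.3]] 2.2 [[ 21.6 241.3]] 2.25 [[ 24.6 247. ]] 100 [417.2 -27.9 172.5] [[1.0637, -1.7428, 1.0029], [-0.0008, -0.0833, -0.0031]]
40 [447.1 -25.1 120.5] [[0.8139, -1.7379, 1.436], [-0.0008, -0.0833, -0.0031]]
0 [467.  -23.3  85.9] [[0.6473, -1.7347, 1.7247], [-0.0008, -0.0833, -0.0031]]
```

Call:
send_rows --offset '[[0.35, -0.3, 0], [0.65, -0.6, 0], [0.95, -0.9, 0.1]]' --delta_rot '[[0, 0, 0], [0, 0, 0], [0, 0, 0]]'

```text
time: 7.55
tool_pos: [423.1, 73.1, 281.3]
tcp_rot: [-3.141, 0.003, -3.069]
contact_force: [0.5, 0.4, -2.5]
grip_width: 59.9
finger_force: 30.0
```

Call:
send_rows --offset '[[0.05, -0.4, 0.1], [0.1, -0.8, 0.2], [0.1, -0.84, 0.3], [0.1, -0.84, 0.5], [0.1, -0.84, 0.6], [0.1, -0.84, 0.6]]' --delta_rot '[[0, -0.015, 0], [0, -0.03, -0.003], [0, -0.05, -0.003], [0, -0.07, -0.003], [0, -0.083, -0.003], [0, -0.083, -0.003]]'

```text
time: 8.3
tool_pos: [417.3, -27.0, 207.6]
tcp_rot: [-3.138, 0.518, -3.051]
contact_force: [-0.3, -0.9, -2.4]
grip_width: 59.6
finger_force: 30.0
```

```bash
cat > hov.py <<'E'
from h import *
import sys
v=np.load('dock.npy'); h=float(sys.argv[1])
s=get_obs(); print(s['time'],s['tool_pos'].round(1),s['contact_force'].round(1))
Rm=R.from_euler('z',v[2])*R.from_euler('y',-np.pi/6)*R.from_euler('xyz',[np.pi,0,np.pi])
print([a.round(4).tolist() for a in toolcmd(cr2w(v,[-10.75,0,13+h])[0],Rm)])
E
python3 hov.py 30
```

```text
8.3 [417.3 -27.  207.6] [-0.3 -0.9 -2.4]
[[0.1425, -0.0043, 0.8369], [-0.0006, -0.0008, -0.0002]]
```

Call:
send_rows --offset '[[0.06, 0, 0.25], [0.12, 0, 0.5], [0.14, 0, 0.75], [0.14, -0.004, 0.83], [0.14, -0.004, 0.83], [0.14, -0.004, 0.83]]' --delta_rot '[[0, -0.001, 0], [0, -0.001, 0], [0, -0.001, 0], [0, -0.001, 0], [0, -0.001, 0], [0, -0.001, 0]]'

```text
time: 9.05
tool_pos: [455.2, -24.9, 115.0]
tcp_rot: [-3.136, 0.529, -3.047]
contact_force: [-0.2, -0.2, -2.0]
grip_width: 59.8
finger_force: 30.0
```

```bash
python3 hov.py 30; python3 - <<'E'
from h import *
T=np.array(optics.get_calibration('wrist')['world_from_camera']);s=get_obs()
im=save('wrist','w5.png'); v=np.load('dock.npy')
Rt=R.from_euler('xyz',s['tcp_rot'])
loc=lambda P:np.array([[-(x+10.75),y,13-z] for x,y,z in P])
m2=lambda P:projT('wrist',Rt.apply(loc(P))+s['tool_pos'],T)
x,y,k=130,80,3.3
w=cv2.resize(cv2.convertScaleAbs(im[y:y+170,x:x+240,::-1],alpha=1.4),None,fx=k,fy=k,interpolation=cv2.INTER_CUBIC)
def dr(q,col): cv2.polylines(w,[((q+.5-[x,y])*k).round().astype(np.int32)],True,col,1)
dr(projT('wrist',cr2w(v,POC),T),(0,0,255)); dr(projT('wrist',cr2w(v,[[-85,-70,10],[-85,118,10],[85,118,10],[85,-70,10]]),T),(0,160,0))
dr(m2([(-50,-30,0),(-50,30,0),(26,30,0),(26,-30,0)]),(255,0,255)); dr(m2([(-50,-30,32),(-50,30,32),(26,30,32),(26,-30,32)]),(255,0,0))
cv2.imwrite('pics/w5v.png',w)
E
```

```text
9.05 [455.2 -24.9 115. ] [-0.2 -0.2 -2. ]
[[0.0349, 0.0046, 0.0094], [-0.0007, 0.0009, 0.0003]]
```

View pics/w5v.png

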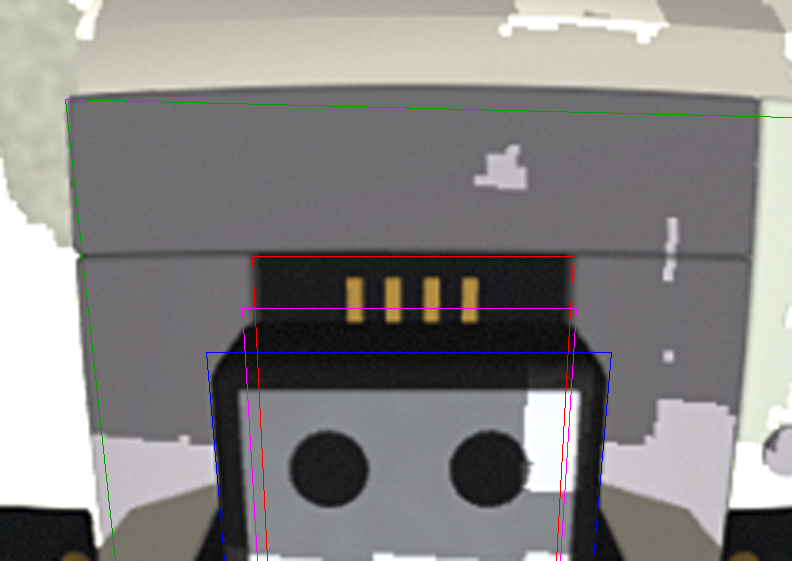

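The pocket overlay (front edge y≈255, x 252–573) matches the picture, and the monitor is laterally centred at about 410 against 413. The rear edges put the TCP at about x=-12.4 in the monitor frame. I'll settle and re-read before inserting.

Call:
send_rows --offset '[[0.02, 0.003, 0], [0.049, 0.005, 0.01], [0.049, 0.005, 0.01]]' --delta_rot '[[0, 0, 0], [-0.0007, 0.0009, 0.0003], [-0.0007, 0.0009, 0.0003]]'

```text
time: 9.48
tool_pos: [449.4, -24.9, 109.9]
tcp_rot: [3.141, 0.522, -3.051]
contact_force: [0.7, 0.5, -2.3]
grip_width: 59.9
finger_force: 30.0
```

```bash
sed -i 's/-10.75/-12.4/' hov.py; python3 hov.py 30; python3 -c "
from h import *;print(get_obs()['tcp_rot'])"
```

```text
9.475 [449.4 -24.9 109.9] [ 0.7  0.5 -2.3]
[[-0.0137, -0.0001, -0.0028], [-0.0001, -0.0003, -0.0002]]
[ 3.14130126  0.52190442 -3.05099083]
```

Call:
send_rows --offset '[[-0.014, 0, 0.05], [-0.014, 0, 0.1], [-0.014, 0, 0.147], [-0.014, 0, 0.147], [-0.014, 0, 0.147]]' --delta_rot '[[0, 0, 0], [0, 0, 0], [0, 0, 0], [0, 0, 0], [0, 0, 0]]'

```text
time: 10.1
tool_pos: [459.2, -27.7, 100.0]
tcp_rot: [3.131, 0.52, -3.051]
contact_force: [-0.5, -0.4, -2.4]
grip_width: 60.2
finger_force: 30.0
```

```bash
python3 hov.py 12; python3 - <<'E'
from h import *
T=np.array(optics.get_calibration('wrist')['world_from_camera']);s=get_obs()
im=save('wrist','w6.png'); v=np.load('dock.npy')
Rt=R.from_euler('xyz',s['tcp_rot'])
loc=lambda P:np.array([[-(x+12.4),y,13-z] for x,y,z in P])
m2=lambda P:projT('wrist',Rt.apply(loc(P))+s['tool_pos'],T)
x,y,k=150,120,5
w=cv2.resize(cv2.convertScaleAbs(im[y:y+120,x:x+160,::-1],alpha=1.8),None,fx=k,fy=k,interpolation=cv2.INTER_CUBIC)
def dr(q,col): cv2.polylines(w,[((q+.5-[x,y])*k).round().astype(np.int32)],True,col,1)
dr(projT('wrist',cr2w(v,POC),T),(0,0,255))
dr(m2([(-50,-30,0),(-50,30,0),(26,30,0),(26,-30,0)]),(255,0,255)); dr(m2([(-50,-30,32),(-50,30,32),(26,30,32),(26,-30,32)]),(255,0,0))
cv2.imwrite('pics/w6v.png',w)
E
```

```text
10.1 [459.2 -27.7 100. ] [-0.5 -0.4 -2.4]
[[0.0137, 0.0301, 0.0364], [0.0015, -0.0006, -0.0002]]
```

View pics/w6v.png

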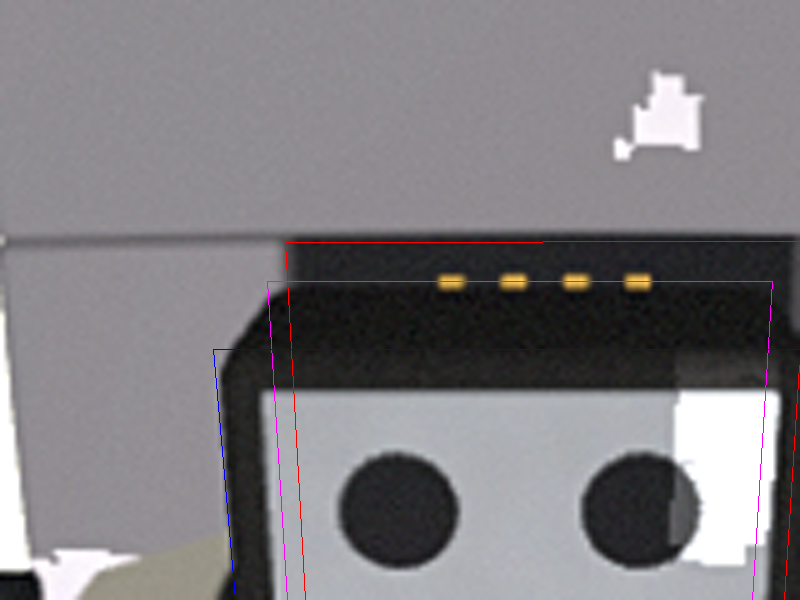

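Call:
send_rows --offset '[[0, 0, 0], [0, 0, 0]]' --delta_rot '[[0, 0, 0], [0, 0, 0]]'

```text
time: 10.4
tool_pos: [459.4, -27.7, 100.3]
tcp_rot: [3.132, 0.52, -3.05]
contact_force: [-0.1, 0.6, -2.6]
grip_width: 59.4
finger_force: 30.0
```

```bash
python3 hov.py 12; python3 -c "
from h import *;print(get_obs()['tcp_rot'],get_obs()['dq'])"
```

```text
10.4 [459.4 -27.7 100.3] [-0.1  0.6 -2.6]
[[0.0154, 0.0303, 0.0377], [0.0015, -0.0005, -0.0001]]
[ 3.13167973  0.52043538 -3.05043514] [-0.00112529  0.00054286  0.00146144  0.00182638  0.00102353 -0.00152831]
```

The arm settles a few mm off what it's commanded (stable reading, confirmed by the picture), so I'll correct from the measured pose.

Call:
send_rows --offset '[[0.015, 0.03, 0], [0.015, 0.03, 0.02], [0.015, 0.03, 0.02]]' --delta_rot '[[0.0015, 0, 0], [0.0015, 0, 0], [0.0015, 0, 0]]'

```text
time: 10.78
tool_pos: [458.4, -27.3, 101.2]
tcp_rot: [3.133, 0.519, -3.051]
contact_force: [-0.0, 0.5, -2.4]
grip_width: 59.8
finger_force: 30.0
```

```bash
python3 hov.py 12
```

```text
10.775 [458.4 -27.3 101.2] [-0.   0.5 -2.4]
[[0.0121, 0.0263, 0.048], [0.0013, -0.0008, -0.0001]]
```

```bash
python3 -c "
from h import *;s=get_obs();print(s['joint_positions'],s['tau'],s['moment'],s['contact_force'])"
```

```text
[-0.39951614  0.23210345  2.30148907  1.04314418  0.28292102 -3.0313037 ] [ 1.43347291e-02 -2.83391583e+01 -1.52337009e+01  7.50949178e-01
 -2.80918088e-01 -8.08538008e-02] [-0.00280454  0.54804108  0.03373938] [-0.04964566  0.49880269 -2.38309178]
```

Call:
send_rows --offset '[[0, 0, 0]]' --delta_rot '[[0, 0, 0]]'

```text
time: 10.9
tool_pos: [458.3, -27.2, 101.1]
tcp_rot: [3.133, 0.518, -3.051]
contact_force: [-0.1, 0.3, -2.5]
grip_width: 60.0
finger_force: 30.0
```

```bash
python3 hov.py 12
```

```text
10.9 [458.3 -27.2 101.1] [-0.1  0.3 -2.5]
[[0.0112, 0.0256, 0.0479], [0.0013, -0.0008, -0.0001]]
```

j5 sits at its 0.28 limit: the 30° tool tilt lines the forearm up with the tool, so this grasp can't seat the monitor. I'll set it back on the bench and regrip with the tool pitched 15° about the closing axis, so that seating needs only a 15° tool tilt.

Call:
send_rows --offset '[[0, 0.03, -0.3], [0, 0.03, -0.6], [0, 0.03, -0.9], [0, 0.03, -0.9], [0, 0.03, -0.9], [0, 0.03, -0.9]]' --delta_rot '[[0, 0, 0], [0, 0, 0], [0, 0.02, 0], [0, 0.045, 0], [0, 0.07, 0], [0, 0.082, 0]]'

```text
time: 11.65
tool_pos: [405.8, -29.5, 195.4]
tcp_rot: [3.135, 0.001, -3.046]
contact_force: [-0.2, 0.5, -2.1]
grip_width: 60.0
finger_force: 30.0
```

Call:
send_rows --offset '[[-0.15, 0.35, 0], [-0.3, 0.7, 0], [-0.4, 1, 0]]' --delta_rot '[[0, 0, 0], [0, 0, 0], [0, 0, 0]]'

```text
time: 12.02
tool_pos: [441.4, 96.1, 195.8]
tcp_rot: [3.134, 0.003, -3.046]
contact_force: [0.1, 0.3, -2.6]
grip_width: 59.7
finger_force: 30.0
```

Call:
send_rows --offset '[[-0.15, 0.35, 0.1], [-0.3, 0.7, 0.3], [-0.4, 1, 0.5], [-0.4, 1, 0.5], [-0.4, 1, 0.5]]' --delta_rot '[[0, 0, -0.02], [0, 0, -0.04], [0, 0, -0.055], [0, 0, -0.055], [0, 0, -0.055]]'

```text
time: 12.65
tool_pos: [477.4, 218.7, 137.1]
tcp_rot: [3.136, 0.005, -2.701]
contact_force: [0.6, 0.2, -2.9]
grip_width: 59.9
finger_force: 30.0
```

```bash
python3 -c "
from h import *
s=get_obs();print(s['time'],s['tool_pos'],s['tcp_rot'])
Rm=R.from_euler('xyz',[np.pi,0,-2.717])
for z in(40,13): print([a.round(4).tolist() for a in toolcmd((502.5,274.3,z),Rm)])"
```

```text
12.65 [477.35532103 218.69955731 137.06492806] [ 3.13567126  0.00494427 -2.70107797]
[[-0.3831, 0.3249, 0.8127], [0.0009, 0.0008, 0.0025]]
[[-0.382, 0.3236, 1.0377], [0.0009, 0.0008, 0.0025]]
```

Call:
send_rows --offset '[[-0.2, 0.15, 0.3], [-0.38, 0.32, 0.6], [-0.38, 0.32, 0.8], [-0.38, 0.32, 0.8], [-0.38, 0.32, 0.8]]' --delta_rot '[[0.0009, 0.0008, 0.0025], [0.0009, 0.0008, 0.0025], [0.0009, 0.0008, 0.0025], [0.0009, 0.0008, 0.0025], [0.0009, 0.0008, 0.0025]]'

```text
time: 13.28
tool_pos: [503.6, 273.4, 43.2]
tcp_rot: [3.141, 0.003, -2.718]
contact_force: [-0.7, -0.4, -2.2]
grip_width: 60.0
finger_force: 30.0
```

```bash
python3 -c "
from h import *
s=get_obs();print(s['time'],s['tool_pos'],s['tcp_rot'])
Rm=R.from_euler('xyz',[np.pi,0,-2.717])
for z in(20,13): print([a.round(4).tolist() for a in toolcmd((502.5,274.3,z),Rm)])"
```

```text
13.275 [503.61723331 273.42060657  43.21561648] [ 3.14132258e+00  2.81836912e-03 -2.71781566e+00]
[[0.006, 0.0105, 0.1935], [0.0, 0.0004, -0.0001]]
[[0.0062, 0.0104, 0.2518], [0.0, 0.0004, -0.0001]]
```

Call:
send_rows --offset '[[0, 0, 0.08], [0, 0, 0.16], [0, 0, 0.22], [0, 0, 0.25], [0, 0, 0.25], [0, 0, 0.25]]' --delta_rot '[[0, 0.0004, 0], [0, 0.0004, 0], [0, 0.0004, 0], [0, 0.0004, 0], [0, 0.0004, 0], [0, 0.0004, 0]]'

```text
time: 14.02
tool_pos: [502.3, 273.9, 12.0]
tcp_rot: [3.141, -0.002, -2.716]
contact_force: [-4.4, -2.9, 5.8]
grip_width: 59.9
finger_force: 30.0
```

Call:
send_rows --offset '[[0, 0, 0], [0, 0, 0], [0, 0, -0.01], [0.02, 0, -0.04], [0.02, 0, -0.04], [0.022, 0, -0.022], [0.022, 0, -0.022]]' --delta_rot '[[0, 0, 0], [0, 0, 0], [0, 0, 0], [0, 0.02, 0], [0, 0.0417, 0], [0, 0.0417, 0], [0, 0.0417, 0]]' --grip 1

```text
time: 14.9
tool_pos: [499.6, 272.7, 13.5]
tcp_rot: [3.141, -0.263, -2.716]
contact_force: [-0.6, 0.2, 0.0]
grip_width: 92.1
finger_force: 0.0
```

```bash
python3 - <<'E'
from h import *
s=get_obs(); Rt=R.from_euler('xyz',s['tcp_rot'])
yaw=-2.716+np.pi; mx=np.array([np.cos(yaw),np.sin(yaw),0]); o=np.array([502.3,273.9,0])+12.4*mx
d=s['tool_pos']-o; z=Rt.apply([0,0,1]); print('tcp in mon',d@mx,d@np.cross([0,0,1],mx),d[2],'pitch',np.degrees(np.arcsin(z@mx)),s['tcp_rot'],s['grip_width'])
E
```

```text
tcp in mon -15.386662337122438 0.059264610493189096 13.540255856973712 pitch -15.092170309553202 [ 3.14094875 -0.26340818 -2.7160956 ] 92.07806992769953
```

Call:
send_rows --offset '[[0, 0, -0.01], [0, 0, -0.01], [0, 0, -0.01], [0, 0, -0.01]]' --delta_rot '[[0, 0, 0], [0, 0, 0], [0, 0, 0], [0, 0, 0]]'

```text
time: 15.4
tool_pos: [500.5, 273.1, 15.6]
tcp_rot: [3.141, -0.264, -2.716]
contact_force: [0.1, 0.0, -0.8]
grip_width: 91.9
finger_force: 0.0
```

Call:
send_rows --offset '[[0, 0, 0], [0, 0, 0], [0, 0, 0], [0, 0, 0], [0, 0, 0], [0, 0, 0]]' --delta_rot '[[0, 0, 0], [0, 0, 0], [0, 0, 0], [0, 0, 0], [0, 0, 0], [0, 0, 0]]' --grip 0.5

```text
time: 16.15
tool_pos: [500.5, 273.1, 15.4]
tcp_rot: [3.141, -0.264, -2.716]
contact_force: [0.4, 1.3, 0.9]
grip_width: 59.8
finger_force: 30.0
```

```bash
cat > hov.py <<'E'
from h import *
import sys
v=np.load('dock.npy'); h=float(sys.argv[1]); dx,dy=(float(a) for a in (sys.argv[2:4] or (0,0)))
t=np.load('tcpmon.npy')  # TCP in monitor (x,y,z), pitch
s=get_obs(); print(s['time'],s['tool_pos'].round(1),s['contact_force'].round(1),'j5',s['joint_positions'][4].round(3))
Rc=R.from_euler('z',v[2])*R.from_euler('y',-np.pi/6)
Rm=Rc*R.from_euler('xyz',[np.pi,0,np.pi])*R.from_euler('y',t[3])
q=Rc.inv().apply(s['tool_pos']-cr2w(v,[0,0,0])[0])-t[:3]; print('monitor origin in cradle',q.round(2), 'roterr deg',np.degrees((Rm.inv()*R.from_euler('xyz',s['tcp_rot'])).as_rotvec()).round(2))
print([a.round(4).tolist() for a in toolcmd(cr2w(v,t[:3]+[dx,dy,h])[0],Rm)])
E
python3 - <<'E'
from h import *
s=get_obs(); Rt=R.from_euler('xyz',s['tcp_rot'])
yaw=-2.716+np.pi; mx=np.array([np.cos(yaw),np.sin(yaw),0]); o=np.array([502.3,273.9,0])+12.4*mx
d=s['tool_pos']-o; z=Rt.apply([0,0,1]); t=[d@mx,0,d[2],-np.arcsin(z@mx)]; print(t,d@np.cross([0,0,1],mx)); np.save('tcpmon.npy',t)
E
python3 hov.py 100
```

```text
[np.float64(-14.370556173729247), 0, np.float64(15.369886765489195), np.float64(0.2639551922455927)] -0.01518867022993664
16.15 [500.5 273.1  15.4] [0.4 1.3 0.9] j5 1.23
monitor origin in cradle [ 20.81 292.04 -93.72] roterr deg [ 1.000e-02  2.972e+01 -1.932e+01]
[[1.9844, -1.9859, -0.8231], [-0.0, -0.0826, 0.0537]]
```

Call:
send_rows --offset '[[0.08, 0, -0.3], [0.16, 0, -0.6], [0.25, 0, -0.95], [0.25, 0, -0.95]]' --delta_rot '[[0, 0, 0], [0, 0, 0], [0, 0, 0], [0, 0, 0]]'

```text
time: 16.65
tool_pos: [503.0, 274.0, 136.4]
tcp_rot: [3.142, -0.257, -2.716]
contact_force: [0.5, -0.5, -3.9]
grip_width: 59.7
finger_force: 30.0
```

```bash
python3 - <<'E'
from h import *
s=get_obs();print(s['tool_pos'])
# to (410,60,230) tool down pitched 0.0 about, yaw as dock
v=np.load('dock.npy')
for p in((440,160,200),(400,40,240)): print([a.round(3).tolist() for a in toolcmd(p,R.from_euler('z',v[2])*R.from_euler('xyz',[np.pi,0,np.pi]))])
E
```

```text
[502.97435118 274.01096283 136.40331573]
[[0.976, -0.649, -0.291], [-0.007, -0.041, 0.053]]
[[1.754, -1.422, -0.432], [-0.007, -0.041, 0.053]]
```

Call:
send_rows --offset '[[0.25, -0.15, -0.1], [0.5, -0.3, -0.2], [0.75, -0.5, -0.3], [0.97, -0.65, -0.3], [0.97, -0.65, -0.3]]' --delta_rot '[[-0.001, -0.01, 0.013], [-0.003, -0.02, 0.026], [-0.005, -0.03, 0.04], [-0.007, -0.041, 0.053], [-0.007, -0.041, 0.053]]'

```text
time: 17.27
tool_pos: [437.3, 158.2, 197.8]
tcp_rot: [-3.141, -0.006, -3.054]
contact_force: [0.6, 0.8, -3.1]
grip_width: 59.4
finger_force: 30.0
```

```bash
python3 hov.py 80
```

```text
17.275 [437.3 158.2 197.8] [ 0.6  0.8 -3.1] j5 1.162
monitor origin in cradle [ 48.34 183.44 101.04] roterr deg [ 0.08 15.22  0.22]
[[0.2528, -1.5294, 0.356], [-0.0002, -0.0423, -0.0006]]
```

Call:
send_rows --offset '[[0.1, -0.35, 0], [0.2, -0.7, 0], [0.25, -1, 0]]' --delta_rot '[[0, 0, 0], [0, -0.015, 0], [0, -0.03, 0]]'

```text
time: 17.65
tool_pos: [420.3, 36.8, 197.3]
tcp_rot: [-3.141, 0.185, -3.05]
contact_force: [0.4, 0.5, -2.5]
grip_width: 59.7
finger_force: 30.0
```

Call:
send_rows --offset '[[0, -0.3, 0.1], [0, -0.53, 0.2], [0, -0.53, 0.3], [0, -0.53, 0.35], [0, -0.53, 0.35]]' --delta_rot '[[0, -0.012, 0], [0, -0.012, 0], [0, -0.012, 0], [0, -0.012, 0], [0, -0.012, 0]]'

```text
time: 18.27
tool_pos: [433.8, -24.1, 156.5]
tcp_rot: [3.141, 0.258, -3.05]
contact_force: [0.3, -0.1, -3.2]
grip_width: 59.8
finger_force: 30.0
```

```bash
python3 hov.py 20
```

```text
18.275 [433.8 -24.1 156.5] [ 0.3 -0.1 -3.2] j5 0.71
monitor origin in cradle [10.14  2.27 75.35] roterr deg [-0.03  0.09  0.01]
[[-0.0395, -0.0191, 0.4673], [0.0001, -0.0003, -0.0]]
```

Call:
send_rows --offset '[[-0.01, -0.01, 0.15], [-0.02, -0.019, 0.3], [-0.04, -0.019, 0.46], [-0.04, -0.019, 0.46], [-0.04, -0.019, 0.46], [-0.04, -0.019, 0.46]]' --delta_rot '[[0, 0, 0], [0, 0, 0], [0, 0, 0], [0, 0, 0], [0, 0, 0], [0, 0, 0]]'

```text
time: 19.02
tool_pos: [453.2, -25.6, 106.0]
tcp_rot: [-3.141, 0.261, -3.051]
contact_force: [0.2, -0.3, -2.5]
grip_width: 59.9
finger_force: 30.0
```

```bash
python3 hov.py 12
```

```text
19.025 [453.2 -25.6 106. ] [ 0.2 -0.3 -2.5] j5 0.557
monitor origin in cradle [ 1.59 -1.03 22.02] roterr deg [ 0.07 -0.1   0.06]
[[-0.0089, 0.0087, 0.0841], [-0.0002, 0.0003, -0.0002]]
```

Call:
send_rows --offset '[[-0.009, 0.009, 0.03], [-0.009, 0.009, 0.06], [-0.009, 0.009, 0.08], [-0.009, 0.009, 0.08]]' --delta_rot '[[0, 0, 0], [0, 0, 0], [0, 0, 0], [0, 0, 0]]'

```text
time: 19.52
tool_pos: [456.2, -24.3, 95.9]
tcp_rot: [-3.141, 0.259, -3.051]
contact_force: [-0.0, -1.4, -1.3]
grip_width: 59.6
finger_force: 30.0
```

```bash
python3 hov.py 6
```

```text
19.525 [456.2 -24.3  95.9] [-0.  -1.4 -1.3] j5 0.53
monitor origin in cradle [-0.82  0.02 11.7 ] roterr deg [0.03 0.02 0.09]
[[-0.019, -0.0001, 0.0441], [-0.0001, -0.0, -0.0003]]
```

Call:
send_rows --offset '[[-0.009, 0, 0.01], [-0.015, 0, 0.025], [-0.019, 0, 0.045], [-0.019, 0, 0.045]]' --delta_rot '[[0, 0, 0], [0, 0, 0], [0, 0, 0], [0, 0, 0]]'

```text
time: 20.02
tool_pos: [459.9, -24.0, 91.3]
tcp_rot: [-3.141, 0.26, -3.051]
contact_force: [0.1, 0.0, -1.5]
grip_width: 59.9
finger_force: 30.0
```

```bash
python3 hov.py 0
```

```text
20.025 [459.9 -24.   91.3] [ 0.1  0.  -1.5] j5 0.519
monitor origin in cradle [ 0.12 -0.02  5.93] roterr deg [0.04 0.   0.09]
[[-0.0119, 0.0002, 0.048], [-0.0001, -0.0, -0.0003]]
```

Call:
send_rows --offset '[[-0.004, 0, 0.015], [-0.008, 0, 0.03], [-0.011, 0, 0.043], [-0.011, 0, 0.043]]' --delta_rot '[[0, 0, 0], [0, 0, 0], [0, 0, 0], [0, 0, 0]]'

```text
time: 20.52
tool_pos: [462.5, -23.7, 86.7]
tcp_rot: [-3.141, 0.26, -3.051]
contact_force: [0.2, -0.3, -2.1]
grip_width: 59.8
finger_force: 30.0
```

```bash
python3 hov.py 0
```

```text
20.525 [462.5 -23.7  86.7] [ 0.2 -0.3 -2.1] j5 0.507
monitor origin in cradle [ 0.1  -0.02  0.65] roterr deg [ 0.04 -0.01  0.09]
[[-0.0006, 0.0002, 0.0055], [-0.0001, 0.0, -0.0003]]
```

Call:
send_rows --offset '[[-0.002, 0, 0.008], [-0.003, 0, 0.012], [-0.003, 0, 0.012]]' --delta_rot '[[0, 0, 0], [0, 0, 0], [0, 0, 0]]'

```text
time: 20.9
tool_pos: [462.7, -23.7, 86.4]
tcp_rot: [-3.141, 0.26, -3.051]
contact_force: [-9.6, -2.9, 13.9]
grip_width: 59.3
finger_force: 30.0
```

Contact force is 17 N along the deck normal with the monitor's origin at about (0.1, 0, 0.3) in the cradle: seated flat. Releasing and backing off along the normal.

Call:
send_rows --offset '[[0, 0, 0], [0, 0, 0], [0, 0, 0], [0, 0, 0], [0, 0, 0]]' --delta_rot '[[0, 0, 0], [0, 0, 0], [0, 0, 0], [0, 0, 0], [0, 0, 0]]' --grip 1

```text
time: 21.52
tool_pos: [463.2, -23.7, 85.5]
tcp_rot: [-3.141, 0.26, -3.051]
contact_force: [0.7, -0.0, 0.5]
grip_width: 91.6
finger_force: 0.0
```

Call:
send_rows --offset '[[0.02, 0, -0.07], [0.06, 0, -0.24], [0.12, 0, -0.48], [0.18, 0, -0.7], [0.24, 0, -0.9], [0.24, 0, -0.9]]' --delta_rot '[[0, 0, 0], [0, 0, 0], [0, 0, 0], [0, 0, 0], [0, 0, 0], [0, 0, 0]]'

```text
time: 22.28
tool_pos: [408.0, -29.0, 184.2]
tcp_rot: [-3.139, 0.263, -3.051]
contact_force: [0.8, -0.7, 0.1]
grip_width: 91.5
finger_force: 0.0
```

```bash
python3 - <<'E'
from h import *
v=np.load('dock.npy'); s=get_obs(); print(s['time'],s['tool_pos'],s['grip_width'],s['joint_positions'].round(2))
for c in('wrist','top','side'):
    T=np.array(optics.get_calibration(c)['world_from_camera']); im=save(c,c+'7.png')
    for t,P in(('monitor',[0,0,0]),('lid_edge',None),('lid_hinge',[72,0,22]),('cradle',[0,0,0])):
        print(c,t,[(np.round(d['uv'],1).tolist(),round(d['confidence'],2)) for d in finder.pinpoint(t,c)][:1], proj(c,cr2w(v,P)).round(1).tolist() if P else '')
    d=finder.silhouettes('monitor',c)
    if d:
        m=d[0]['region'].astype(np.uint8); print(c,'box',d[0]['box'])
        C=[[x,y,z] for x,w,h in((-50,30,32),(26,30,32),(50,21,28)) for y in(-w,w) for z in(0,h)]; q=proj(c,cr2w(v,C)); print('pred',q.min(0).round(1),q.max(0).round(1))
    if c!='wrist':
        for th in(1.85,1.95,2.05,2.15,2.25):
            d=np.array([-np.cos(th),0,np.sin(th)]); n=np.array([np.sin(th),0,np.cos(th)]); print(th,proj(c,cr2w(v,[72,0,22]+130*d+18*n)).round(1).tolist(),end=' ')
        print()
E
```

```text
22.275 [408.00540632 -28.97603137 184.2143874 ] 91.46219624447528 [-0.35  0.04  2.08  0.15  0.79 -2.1 ]
wrist monitor [([253.9, 231.9], 0.71)] [[253.6, 235.0]]
wrist lid_edge [] 
wrist lid_hinge [([251.4, 304.5], 0.83)] [[253.4, 310.4]]
wrist cradle [] [[253.2, 235.8]]
wrist box [217.7, 181.1, 288.3, 286.9]
pred [219.7 185.6] [286.5 291.7]
top monitor [([241.8, 219.5], 0.76)] [[244.7, 222.5]]
top lid_edge [([242.1, 201.3], 0.69)] 
top lid_hinge [([242.7, 207.2], 0.98)] [[243.0, 206.4]]
top cradle [([242.9, 225.2], 0.69)] [[244.7, 222.5]]
top box [236.4, 210.7, 258.9, 243.8]
pred [234.6 208.7] [254.9 241.3]
1.85 [[241.1, 209.9]] 1.95 [[240.8, 205.2]] 2.05 [[240.5, 200.6]] 2.15 [[240.3, 196.0]] 2.25 [[240.1, 191.6]] 
side monitor [([224.1, 189.2], 0.64)] [[226.1, 190.9]]
side lid_edge [([245.9, 141.1], 0.81)] 
side lid_hinge [([242.4, 173.6], 0.56)] [[244.5, 173.5]]
side cradle [([223.7, 192.0], 0.93)] [[226.1, 190.9]]
1.85 [[237.9, 138.3]] 1.95 [[243.3, 137.1]] 2.05 [[248.6, 136.2]] 2.15 [[254.0, 135.7]] 2.25 [[259.1, 135.7]]
```

The monitor is seated and released, and the networks' offsets match the bias seen earlier. Hood angle is about 2.03. I'll close the fingers, rise, cross over the hood, and come down behind it with the tool vertical.

```bash
cat > lid.py <<'E'
from h import *
v=np.load('dock.npy')
RV=R.from_euler('z',v[2])*R.from_euler('xyz',[np.pi,0,np.pi])
def tcp(th,clear,r=120):
    d=np.array([-np.cos(th),0,np.sin(th)]); n=np.array([np.sin(th),0,np.cos(th)])
    nx=n[0]*c30-n[2]*s30
    return cr2w(v,np.array([72,0,22])+r*d+n*(18+9.5*abs(nx)+clear))[0]
def show(P):
    s=get_obs(); print(s['time'],s['tool_pos'].round(1),s['contact_force'].round(1))
    for p in P: o,w=toolcmd(p,RV); print(np.round(p,1),o.round(3).tolist(),w.round(4).tolist())
E
python3 - <<'E'
from lid import *
a=tcp(2.03,25); print(a)
show([(408,-29,250),(408,-29,340),(a[0]+10,a[1],340),a])
E
```

```text
[578.37662939 -13.02380971 258.18098088]
23.175 [407.9 -28.7 182.6] [0.6 0.4 0.6]
[408 -29 250] [-0.145, -0.003, -0.543] [-0.0001, 0.0414, -0.0003]
[408 -29 340] [-0.338, -0.003, -1.268] [-0.0001, 0.0414, -0.0003]
[588.4 -13.  340. ] [-1.796, -0.006, -0.88] [-0.0001, 0.0414, -0.0003]
[578.4 -13.  258.2] [-1.541, 0.002, -0.242] [-0.0001, 0.0414, -0.0003]
```

Call:
send_rows --offset '[[-0.1, 0, -0.3], [-0.15, 0, -0.6], [-0.25, 0, -0.95], [-0.25, 0, -0.95]]' --delta_rot '[[0, 0.015, 0], [0, 0.03, 0], [0, 0.0414, 0], [0, 0.0414, 0]]' --grip 0

```text
time: 23.68
tool_pos: [409.7, -29.0, 303.0]
tcp_rot: [-3.139, 0.005, -3.051]
contact_force: [0.5, -0.1, -0.3]
grip_width: 56.1
finger_force: 0.0
```

Call:
send_rows --offset '[[0, 0, -0.35], [-0.3, 0, -0.4], [-0.6, 0, -0.4], [-0.9, 0, -0.4], [-0.9, 0, -0.4]]' --delta_rot '[[0, 0, 0], [0, 0, 0], [0, 0, 0], [0, 0, 0], [0, 0, 0]]'

```text
time: 24.3
tool_pos: [516.1, -18.8, 346.1]
tcp_rot: [3.141, -0.003, -3.051]
contact_force: [-0.2, -0.8, -0.4]
grip_width: 5.9
finger_force: 0.0
```

```bash
python3 - <<'E'
from lid import *
a=tcp(2.03,25)
show([(a[0]+10,a[1],340),a])
E
```

```text
24.3 [516.1 -18.8 346.1] [-0.2 -0.8 -0.4]
[588.4 -13.  340. ] [-0.604, -0.007, 0.049] [0.0001, -0.0004, -0.0002]
[578.4 -13.  258.2] [-0.523, 0.0, 0.731] [0.0001, -0.0004, -0.0002]
```

Call:
send_rows --offset '[[-0.3, 0, 0], [-0.6, 0, 0], [-0.6, 0, 0.05], [-0.58, 0, 0.3], [-0.55, 0, 0.55], [-0.53, 0, 0.73], [-0.53, 0, 0.73]]' --delta_rot '[[0, 0, 0], [0, 0, 0], [0, 0, 0], [0, 0, 0], [0, 0, 0], [0, 0, 0], [0, 0, 0]]'

```text
time: 25.18
tool_pos: [576.0, -13.2, 259.3]
tcp_rot: [3.141, -0.004, -3.052]
contact_force: [0.3, -0.8, -0.4]
grip_width: 0.4
finger_force: 0.0
```

```bash
python3 - <<'E'
from lid import *
show([tcp(t,0) for t in (2.03,1.9,1.75,1.6,1.45,1.3,1.15,1.0)])
E
```

```text
25.175 [576.  -13.2 259.3] [ 0.3 -0.8 -0.4]
[553.5 -15.3 256.6] [0.188, -0.001, 0.024] [0.0001, -0.0007, -0.0003]
[537.5 -16.8 258.1] [0.322, -0.001, 0.012] [0.0001, -0.0007, -0.0003]
[518.8 -18.5 257.1] [0.479, -0.001, 0.021] [0.0001, -0.0007, -0.0003]
[500.3 -20.2 253.2] [0.633, -0.002, 0.054] [0.0001, -0.0007, -0.0003]
[482.5 -21.9 246.4] [0.782, -0.002, 0.111] [0.0001, -0.0007, -0.0003]
[465.9 -23.4 236.7] [0.921, -0.002, 0.192] [0.0001, -0.0007, -0.0003]
[450.9 -24.8 224.5] [1.046, -0.003, 0.295] [0.0001, -0.0007, -0.0003]
[437.9 -26.  209.9] [1.154, -0.003, 0.417] [0.0001, -0.0007, -0.0003]
```

Call:
send_rows --offset '[[0.12, 0, 0.024], [0.19, 0, 0.024], [0.26, 0, 0.016], [0.33, 0, 0.012], [0.48, 0, 0.021], [0.63, 0, 0.054], [0.78, 0, 0.11], [0.92, 0, 0.19]]' --delta_rot '[[0, 0, 0], [0, 0, 0], [0, 0, 0], [0, 0, 0], [0, 0, 0], [0, 0, 0], [0, 0, 0], [0, 0, 0]]'

```text
time: 26.18
tool_pos: [468.0, -23.3, 238.4]
tcp_rot: [-3.141, 0.001, -3.051]
contact_force: [1.4, 0.1, 0.4]
grip_width: 0.1
finger_force: 0.4
```

```bash
python3 - <<'E'
from lid import *
show([tcp(t,0) for t in (1.15,1.0,.85,.7,.55,.4,.3,.2,.1,0)])
optics.capture('side'); print(finder.pinpoint('lid_edge','side')[:1])
for th in(2.03,1.4,1.3,1.2):
    d=np.array([-np.cos(th),0,np.sin(th)]); n=np.array([np.sin(th),0,np.cos(th)]); print(th,proj('side',cr2w(v,[72,0,22]+130*d+18*n)).round(1).tolist(),end=' ')
E
```

```text
26.175 [468.  -23.3 238.4] [1.4 0.1 0.4]
[450.9 -24.8 224.5] [0.144, 0.0, 0.115] [-0.0001, 0.0002, -0.0003]
[437.9 -26.  209.9] [0.252, 0.0, 0.236] [-0.0001, 0.0002, -0.0003]
[427.5 -27.  193.5] [0.34, 0.0, 0.374] [-0.0001, 0.0002, -0.0003]
[419.7 -27.7 175.5] [0.405, 0.0, 0.524] [-0.0001, 0.0002, -0.0003]
[414.9 -28.1 156.5] [0.445, 0.0, 0.682] [-0.0001, 0.0002, -0.0003]
[413.  -28.3 139.3] [0.462, 0.0, 0.825] [-0.0001, 0.0002, -0.0003]
[413.  -28.3 128. ] [0.462, 0.0, 0.919] [-0.0001, 0.0002, -0.0003]
[414.  -28.2 116.8] [0.454, 0.0, 1.012] [-0.0001, 0.0002, -0.0003]
[416.  -28.  105.7] [0.437, 0.0, 1.105] [-0.0001, 0.0002, -0.0003]
[419.1 -27.7  94.8] [0.411, 0.001, 1.196] [-0.0001, 0.0002, -0.0003]
[{'uv': [209.9, 156.8], 'confidence': 0.71}]
2.03 [[247.6, 136.3]] 1.4 [[215.3, 148.5]] 1.3 [[211.0, 151.6]] 1.2 [[207.2, 154.9]]
```

The hood is following (about 1.3 rad). Continuing down the arc.

Call:
send_rows --offset '[[0.14, 0, 0.11], [0.25, 0, 0.23], [0.34, 0, 0.37], [0.405, 0, 0.52], [0.445, 0, 0.68], [0.46, 0, 0.825], [0.46, 0, 0.92], [0.46, 0, 0.92]]' --delta_rot '[[0, 0, 0], [0, 0, 0], [0, 0, 0], [0, 0, 0], [0, 0, 0], [0, 0, 0], [0, 0, 0], [0, 0, 0]]'

```text
time: 27.28
tool_pos: [413.6, -28.2, 127.3]
tcp_rot: [3.142, -0.001, -3.051]
contact_force: [0.8, 0.3, 0.5]
grip_width: 0.7
finger_force: 0.0
```

```bash
python3 - <<'E'
from lid import *
show([tcp(t,0) for t in (.2,.1,.05,0,-.02)])
E
```

```text
27.275 [413.6 -28.2 127.3] [0.8 0.3 0.5]
[414.  -28.2 116.8] [-0.003, -0.001, 0.087] [0.0, -0.0002, -0.0003]
[416.  -28.  105.7] [-0.02, -0.001, 0.18] [0.0, -0.0002, -0.0003]
[417.4 -27.9 100.2] [-0.032, -0.001, 0.226] [0.0, -0.0002, -0.0003]
[419.1 -27.7  94.8] [-0.046, -0.001, 0.271] [0.0, -0.0002, -0.0003]
[419.8 -27.7  92.6] [-0.053, -0.001, 0.289] [0.0, -0.0002, -0.0003]
```

Call:
send_rows --offset '[[0, 0, 0.087], [-0.02, 0, 0.18], [-0.032, 0, 0.226], [-0.046, 0, 0.271], [-0.046, 0, 0.271]]' --delta_rot '[[0, 0, 0], [0, 0, 0], [0, 0, 0], [0, 0, 0], [0, 0, 0]]'

```text
time: 27.9
tool_pos: [419.2, -27.7, 95.1]
tcp_rot: [-3.141, -0.0, -3.051]
contact_force: [-1.4, 1.5, 3.8]
grip_width: 0.5
finger_force: 2.0
```

Call:
send_rows --offset '[[0, 0, 0.005], [0, 0, 0.01], [0, 0, 0.01]]' --delta_rot '[[0, 0, 0], [0, 0, 0], [0, 0, 0]]'

```text
time: 28.28
tool_pos: [419.3, -27.7, 94.6]
tcp_rot: [-3.141, 0.001, -3.051]
contact_force: [-2.9, 0.6, 10.7]
grip_width: 0.4
finger_force: 5.2
```

Call:
send_rows --offset '[[0, 0, 0.005], [0, 0, 0.01], [0, 0, 0.01]]' --delta_rot '[[0, 0, 0], [0, 0, 0], [0, 0, 0]]'

```text
time: 28.65
tool_pos: [419.5, -27.7, 94.1]
tcp_rot: [-3.141, 0.002, -3.051]
contact_force: [-5.8, 1.6, 19.7]
grip_width: 0.0
finger_force: 9.7
```

Hard stop at the predicted shut height (94.1 mm against 94.8). Retracting and checking.

Call:
send_rows --offset '[[0.02, 0, -0.1], [0.05, 0, -0.4], [0.1, 0, -0.8], [0.1, 0, -1], [0.1, 0, -1], [0.1, 0, -1]]' --delta_rot '[[0, 0, 0], [0, 0, 0], [0, 0, 0], [0, 0, 0], [0, 0, 0], [0, 0, 0]]'

```text
time: 29.4
tool_pos: [406.5, -28.6, 211.8]
tcp_rot: [3.141, -0.002, -3.051]
contact_force: [-0.0, 0.1, -1.2]
grip_width: 0.3
finger_force: 0.0
```

```bash
python3 - <<'E'
from lid import *
s=get_obs();print(s['time'],s['tool_pos'],s['contact_force'])
for c in('top','side','wrist'):
    save(c,c+'8.png')
    for t in('lid_edge','monitor','lid_hinge'): print(c,t,[(np.round(d['uv'],1).tolist(),round(d['confidence'],2)) for d in finder.pinpoint(t,c)][:1])
    for th in(0,.1,.2):
        d=np.array([-np.cos(th),0,np.sin(th)]); n=np.array([np.sin(th),0,np.cos(th)]); print(th,proj(c,cr2w(v,[72,0,22]+130*d+18*n)).round(1).tolist(),end=' ')
    print('hinge',proj(c,cr2w(v,[72,0,22])).round(1),'mon',proj(c,cr2w(v,[0,0,0])).round(1))
a,b=[cv2.imread(f'pics/side{i}.png').astype(int) for i in(1,8)]
for t in('calculator','mug','crucible_tray','wash_bottle','gas_cylinder','sample_jar','mouse'): print(t,[np.round(d['uv']).tolist() for d in finder.pinpoint(t,'side')][:1])
E
```

```text
29.4 [406.50813537 -28.58700509 211.82400216] [-0.01522565  0.0756198  -1.17238113]
top lid_edge [([243.8, 244.3], 0.95)]
top monitor []
top lid_hinge [([242.6, 207.7], 0.76)]
0 [[245.9, 244.1]] 0.1 [[245.9, 245.7]] 0.2 [[245.8, 247.0]] hinge [[243.  206.4]] mon [[244.7 222.5]]
side lid_edge [([197.2, 197.9], 0.64)]
side monitor []
side lid_hinge [([244.8, 174.8], 0.7)]
0 [[199.9, 195.2]] 0.1 [[197.8, 192.6]] 0.2 [[196.1, 189.8]] hinge [[244.5 173.5]] mon [[226.1 190.9]]
wrist lid_edge [([253.1, 194.9], 0.67)]
wrist monitor []
wrist lid_hinge []
0 [[253.3, 194.3]] 0.1 [[253.3, 193.4]] 0.2 [[253.3, 193.9]] hinge [[253.5 323.3]] mon [[253.4 254.7]]
calculator [[232.0, 293.0]]
mug [[323.0, 329.0]]
crucible_tray [[277.0, 109.0]]
wash_bottle [[292.0, 137.0]]
gas_cylinder [[333.0, 252.0]]
sample_jar [[310.0, 292.0]]
mouse [[262.0, 366.0]]
```

The hood is shut, other items are where they were, and the robot is clear.

```bash
python3 -c "
from plant import ticket; print(ticket.close_job())"
```

```text
the job is handed in; nothing more can be done
None
```

The gas monitor is seated face up in its pocket and released, the hood is shut to its stop, the other items are where they were, and the job was handed in at about 30 s of the 59 s allowed.

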